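# Take the vent panel off the herb planter and lay it to dry

## Robot

A 6-joint arm with a two-finger parallel gripper is mounted at the origin on the work surface. World frame = base frame: x ahead of the robot, y to its left, z up, the work surface at z = 0. Lengths are in m, angles in degrees, forces in N, time in s.
With the tool pointing down it reaches from about 0.375 to 0.9 m from the base axis. Payload 3.1 kg.
Tool frame: the origin (TCP) lies where the fingers leave the gripper's body, on its centre line; the fingertips stand bot.tips_ahead ahead of it and the grasp point (between the pads) lies 51 mm ahead of it (bot.tips_ahead is the distance from the TCP to the fingertips, in m); z points along the fingers, x is the direction in which the jaws open and shut, and the axes are right-handed (so a half turn about z gives the same grasp; the last joint's range is limited). The gripper opens to 87 mm and grips with 3 to 60 N. Pads are 19 mm wide; open, the fingers measure 117 mm over their backs; the gripper's body (75 mm by 190 mm) begins 51 mm behind the grasp point.
Start: joints at [-76.003, 30.224, 82.088, -0, 67.689, -10.227], TCP at [0.256, -0.57, 0.292] pointing down, gripper open.
Joint ranges: [-176.69, 176.69], [-43.24, 126.21], [12.49, 139.97], [-82, 262], [0, 151.66], [-163.58, 163.58]. Speed limits (degrees/s): [159.86, 159.86, 180, 180, 180, 180].

## Interface

Orientations are given as a 3x3 rotation matrix whose columns are the frame's x, y, z axes.
In Python, from rig import bot, vision, nets gives the robot as it stands.
- The arm moves only by the tool play_rows, never from a script. Its argument "series" is a list of rows, each an object of numbers: "tx", "ty", "tz": the shift along the world's x, y, z as a fraction of full scale; "turn": the turn about the world's z as a fraction of full scale. A call has 1 to 10 rows; each row shifts and turns the commanded pose from where the row before left it; what a row does not reach is not made up. Full scale, the value 1, is 0.8 m for a shift and 60 degrees for a turn. A row lasts 1/10 s, in which the tool goes at most 50 mm and 8.59 degrees, less where a joint would pass 70% of its speed; a pose out of reach is approached as far as the arm can. A call with a number of a shift or a turn outside -1 to 1 is refused whole. A call with a gripper value outside its range is refused whole. "gripper" is the opening, from 0 (shut) to 1 (fully open), set as the call begins (left out, the last holds). The fingers move at their own pace and stop on an object; the grip force is fixed at half the most. Time passes only in rows, so rows that do not move let the fingers close. It gives the time, the measured TCP pose, the force and the opening at its end, in the units of the state.
- bot.read_state(): the state, without advancing time (a new reading comes with each control period).
- vision.capture(name): name is "scene" or "top"; returns a dict with "pixels" (384x512x3 uint8, blue, green, red), "fx", "fy", "cx", "cy" (pixels), "extrinsics" (4x4, takes a point from camera to world coordinates). Camera axes: x right, y down, z forward; pixel columns grow to the right and rows downward; lengths in m; the calibration is good to about 2 mm. A picture is of the moment at which its call begins. There is no depth.
- bot.hand_in(): hands the job in, once; it reports no verdict.
Trained networks look in a picture, given as the dict that the camera call returned (one of the last four; its "shot" number tells which), for a name from the list of things; names that differ only in an ending like _2 or _b are one class to them, and where a whole thing is asked for, a point or a joint stands for the part that bears it (a point fixed in the world has none). Each returns a list of dicts, best first, with "confidence" (0 to 1); they miss things now and then, are a little off and sometimes report something else, mostly with a low value. They report only what shows in the picture. A call takes as long as a camera call. They do not tell look-alikes from the thing itself.
- nets.look_for(picture, query): "at" ([column, row] as shares, 0 to 1, of the picture: columns of its width, rows of its height, amid what is visible of it).
- nets.masks_of(picture, query): "region" (384x512 bool, what is visible of it) and "at" ([column, row] as shares, 0 to 1, of the picture: columns of its width, rows of its height, amid what is visible of it).
The state is a dict: "time_s": time; "joint_positions": joint angles; "qvel": joint speeds; "tau": joint torques, N m; "position": TCP position; "tcp_rot": TCP orientation; "force": force on the tool from outside, world axes, zero at the start; "moment": the same for the moment, N m; "opening": opening from 0.0 (shut) to 1.0 (fully open).
Only numpy, scipy, OpenCV 4.12 (cv2) and the standard library are available. Lean on these libraries where they do the work, as an engineer would, in place of code of your own. Each camera call takes 0.05 s, during which the arm holds its last target.

## Task

Take the sliding vent panel out of the herb planter's cover so that it can dry: slide it along its guides until its plain end sticks out past the end of the planter far enough to be gripped, then draw it right out of the guides without forcing it. Carry it to the wooden pot lifter and lay it flat in the middle of its slats, lengthwise along them and with the thumb wedge upward, nothing hanging over. Do not drop it, and leave the pot lifter, jar, watering spike and plant clips where they are.

Things in the scene. Friction and masses are not known exactly. Their poses are not given: they have to be found in the camera images.
- planter: Grey plastic herb trough with a clear flat cover, fixed; 300 long (own x) x 132 wide (own y), cover top 130 mm above the ledge. Origin: centre of the underside, on the ledge; z up. White vent frame on the +x half. Two white guide rails run along own x on the cover from x = -20 to +150 mm, the cover's end. Behind x = -20 mm the cover is flat and bare.
- guide_mouth (a point): Open end of the guides: middle of the channel, at the cover's end edge (planter x = +150 mm), on the cover's top; axes as the planter. Free air beyond. The channel is 68 mm wide, 6.5 mm high; over each side a lip 3 mm thick reaches 6 mm inward (56 mm free between lips), so the panel cannot be lifted in the guides. Rails: tops 9.5 mm above the cover, outer faces 78 mm apart.
- guide_inner (a point): Inner end of the guides: middle of the channel, on the cover's top (planter x = -20 mm); axes as the planter. A small stop (5 mm along x, 5 mm wide) fills each side of the channel here under the lip; 58 mm stay free between the stops, and the bare cover behind gives room for a fingertip.
- panel: The vent panel: loose flat grey plastic sheet, 140 long (own x) x 64 wide (own y) x 4 thick, about 45 g, with three cross slots 10 x 40 mm. Origin: centre of the underside; z up. It starts in the guides, flat on the cover, own +x to the open end, its plain end 2 to 20 mm inside the cover's end. It slides with light friction only.
- panel_front (a point): Middle of the panel's plain outer end (own x = +70 mm), at half its thickness; axes as the panel.
- panel_rear (a point): Middle of the panel's inner end (own x = -70 mm), at half the sheet's thickness; axes as the panel. Here, 48 mm wide, stands the thumb wedge: a steep end face (to push towards +x) rising to 10 mm above the panel's underside, with a ramp falling to the sheet's top face over the next 34 mm towards +x.
- lifter: Wooden pot lifter: a low loose slatted stand, 240 long (own x, along the slats) x 150 wide (own y) x 30 high, 0.6 kg. Five slats 24 mm wide with 7.5 mm gaps. Origin: centre of the underside; the flat top of the slats is 30 mm above it.
- jar: Closed glass jar of marbles with a steel lid, 84 mm in diameter, 108 mm high, standing. Origin: centre of its underside.
- spike: Stainless steel watering spike lying down, about 185 mm long (own x, point at +x), 46 mm wide at the foot, 32 mm high. Origin: on the ledge under its middle.
- clip1: Small red plastic plant clip lying down, about 50 x 16 x 17 mm. Origin: on the ledge under its middle.
- clip2: The other clip, the same.
Not all that is in view belongs to the job. Of the things that look like the panel, the smallest one is meant.

How it is judged:
By the outcome, as a careful person would: the job done as asked, in the order asked, and still so for the second after the job is handed in, with the robot touching nothing.
It also fails if it takes over 54 s, if anything falls off the work surface, if the arm or the gripper's body presses on something with over 40 N, if the wrist force passes 120 N, or if a joint passes its speed limit or range.

## Working session

There is one attempt and no reset: what is moved stays moved. The work goes in short steps, Python scripts to look and compute and a tool call to move; the robot and the scene stay as the last step left them, time stands still between calls to the robot, and variables do not carry over. Pictures are saved under pics/ and viewed, and the job is handed in when it is done.

Besides the shell and the picture viewer there is one more tool, called after "Request:" by a JSON object that holds its "api" and its "payload", one argument or row to a line. play_rows: Moves the arm, as the interface text tells. Shift numbers are shares of 0.8 m and turn numbers shares of 60 degrees, none past 1 either way. Its arguments: {"type":"object","properties":{"series":{"type":"array"},"gripper":{"type":"number"}},"required":["series"]}

```bash
ls; mkdir -p pics
cat > h.py <<'E'
import numpy as np, cv2
from rig import bot, vision, nets
def ray(p,u,v):
    E=np.array(p["extrinsics"]);d=E[:3,:3]@np.array([(u-p["cx"])/p["fx"],(v-p["cy"])/p["fy"],1]);return E[:3,3],d
def atz(p,u,v,z):
    o,d=ray(p,u,v);return o+d*(z-o[2])/d[2]
def proj(p,X):
    E=np.array(p["extrinsics"]);X=np.atleast_2d(X);c=(X-E[:3,3])@E[:3,:3];return np.c_[p["fx"]*c[:,0]/c[:,2]+p["cx"],p["fy"]*c[:,1]/c[:,2]+p["cy"]]
E
python3 - <<'E'
from h import *
print(bot.tips_ahead, bot.read_state())
for n in("scene","top"):
    p=vision.capture(n);cv2.imwrite(f"pics/{n}0.png",p["pixels"])
    print(n,p["fx"],p["cx"],p["cy"],np.round(p["extrinsics"],3).tolist())
    for q in["planter","panel","lifter","jar","spike","clip1"]:
        for r in nets.masks_of(p,q)[:4]:
            m=r["region"];ys,xs=np.where(m);print(q,round(r["confidence"],2),np.round(np.array(r["at"])*[512,384]),xs.min(),xs.max(),ys.min(),ys.max(),m.sum())
E
```

```text
pics
0.0697 {'time_s': 0.0, 'joint_positions': array([-7.60035732e+01,  3.02790745e+01,  8.21566870e+01, -6.70241423e-04,
        6.76880046e+01, -1.02265115e+01]), 'qvel': array([ 0.0056513 , -0.02565485,  0.02215834, -0.07807609,  0.02974785,
        0.01704115]), 'tau': array([-6.31538915e-04, -4.40046787e+01, -1.76592153e+01,  6.33846782e-02,
        5.80563443e-02, -1.47754113e-04]), 'position': array([ 0.25631932, -0.56938381,  0.29126863]), 'tcp_rot': array([[ 4.10291662e-01, -9.11954203e-01, -5.32951538e-04],
       [-9.11951877e-01, -4.10291838e-01,  2.09337486e-03],
       [-2.12772767e-03, -3.72868094e-04, -9.99997667e-01]]), 'force': array([-0.16708266, -0.91534395,  0.69495799]), 'moment': array([ 0.0028074 , -0.01563461,  0.00249252]), 'opening': 0.9996632623440974}
scene 372.8706088818679 257.6619808601174 195.12378930779542 [[-0.823, 0.309, -0.477, 1.02], [0.568, 0.462, -0.681, 0.647], [0.01, -0.831, -0.555, 0.613], [0.0, 0.0, 0.0, 1.0]]
planter 0.68 [310. 245.] 233 376 182 311 9399
panel 0.91 [283. 205.] 254 311 189 225 769
panel 0.64 [240. 348.] 190 301 313 383 4048
panel 0.57 [384. 226.] 356 413 218 250 1044
panel 0.3 [195. 243.] 183 213 225 274 484
lifter 0.84 [222. 170.] 193 255 145 191 1935
jar 0.62 [160. 182.] 145 178 161 206 1273
spike 0.88 [194. 242.] 183 213 225 274 468
clip1 0.47 [318. 203.] 311 327 199 205 104
top 378.92921181022484 255.8001001403592 192.3268859888398 [[0.004, -0.993, 0.122, 0.488], [-1.0, -0.007, -0.025, 0.007], [0.026, -0.122, -0.992, 0.946], [0.0, 0.0, 0.0, 1.0]]
planter 0.67 [152. 199.] 93 236 158 230 7280
panel 0.92 [159. 293.] 131 181 252 337 2715
panel 0.65 [135. 114.] 105 158 79 155 2235
panel 0.59 [191. 193.] 158 225 176 206 1506
lifter 0.57 [367. 229.] 309 417 187 274 5674
jar 0.64 [349. 141.] 327 369 119 160 1313
spike 0.62 [255. 134.] 203 273 128 146 526
```

View pics/scene0.png

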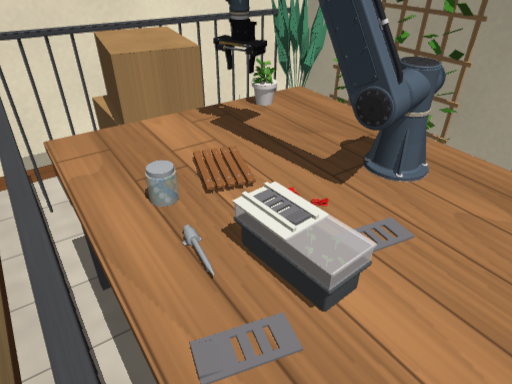

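Run:
```python
import cv2
a=cv2.imread("pics/top0.png");cv2.imwrite("pics/top0b.png",cv2.resize(a[60:360,70:430],None,fx=2,fy=2,interpolation=cv2.INTER_CUBIC))
cv2.imwrite("pics/top0c.png",cv2.resize(a[140:250,80:250],None,fx=4.5,fy=4.5,interpolation=cv2.INTER_CUBIC))
```

```text
(no output)
```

View pics/top0b.png

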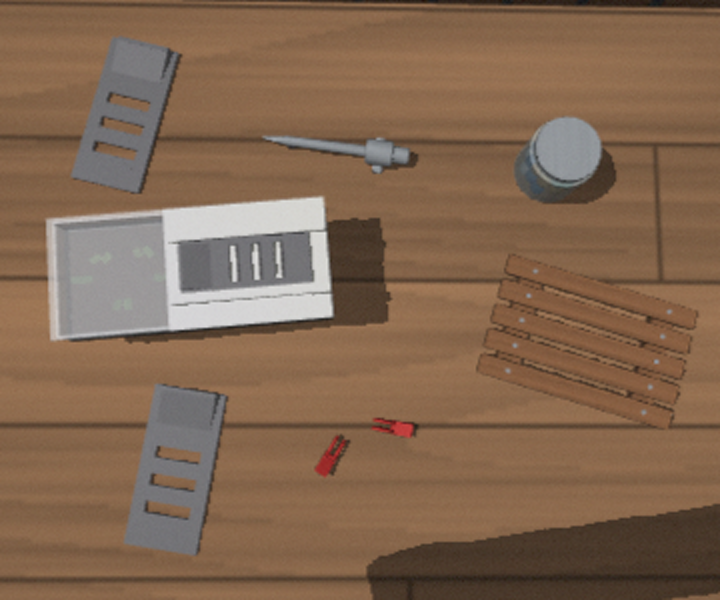

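View pics/top0c.png

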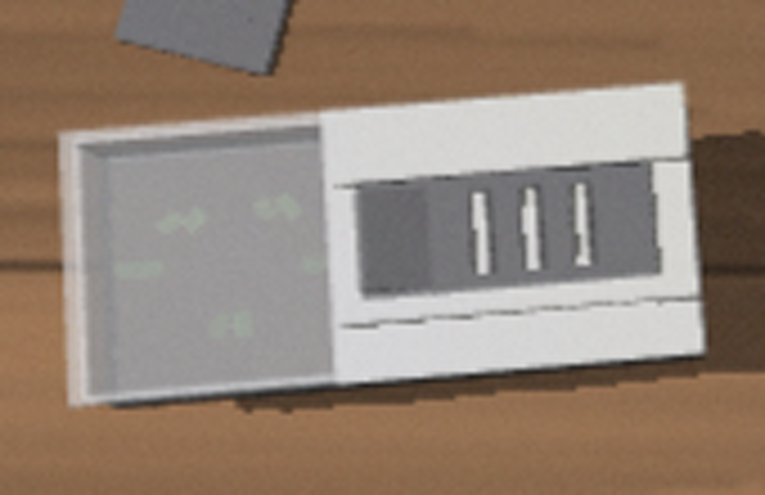

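Top view: the planter lies at left-centre with its open end to the right (about px 234,188). The in-guide panel is at (191,193), with the wedge at its left end. The two big grey panels are decoys. The lifter is at (367,229), the jar at (349,141), and the clips are at about (265,273) and (235,287). Next I'll fit the poses.

Run:
```python
import cv2
a=cv2.imread("pics/scene0.png");cv2.imwrite("pics/s0c.png",cv2.resize(a[170:320,225:385],None,fx=4,fy=4,interpolation=cv2.INTER_CUBIC))
cv2.imwrite("pics/s0l.png",cv2.resize(a[135:205,180:270],None,fx=8,fy=8,interpolation=cv2.INTER_CUBIC))
a=cv2.imread("pics/top0.png");cv2.imwrite("pics/t0l.png",cv2.resize(a[180:280,300:425],None,fx=6,fy=6,interpolation=cv2.INTER_CUBIC))
```

```text
(no output)
```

View pics/s0c.png

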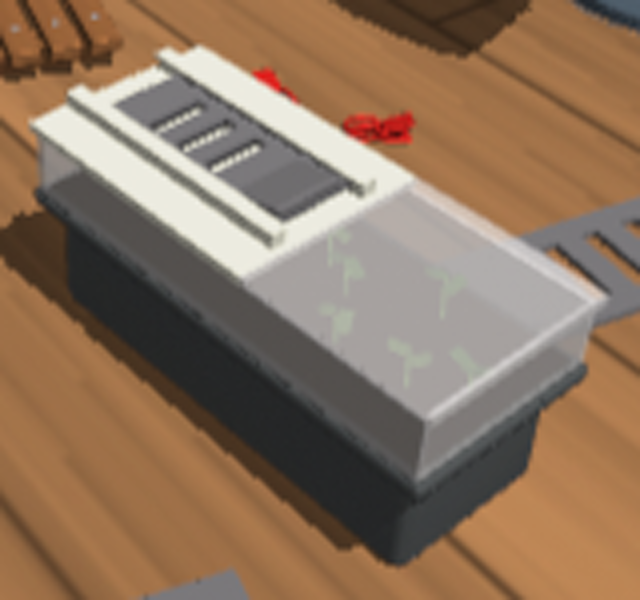

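View pics/t0l.png

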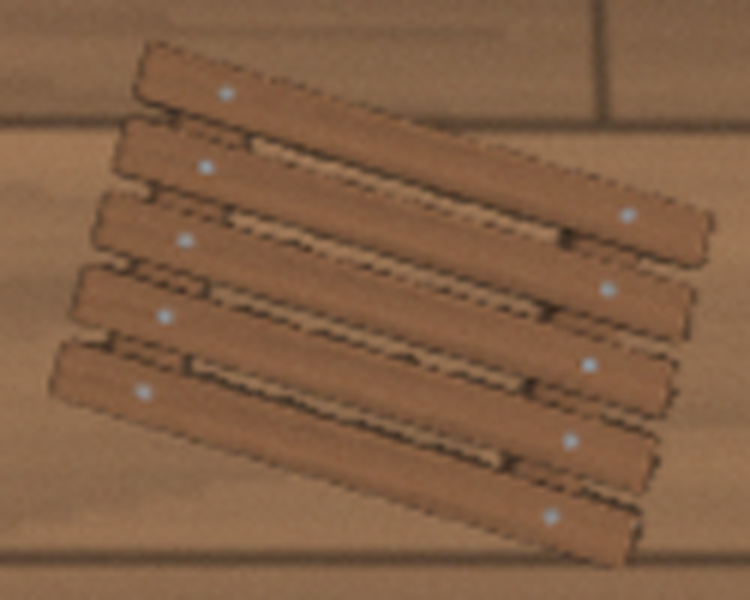

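View pics/s0l.png

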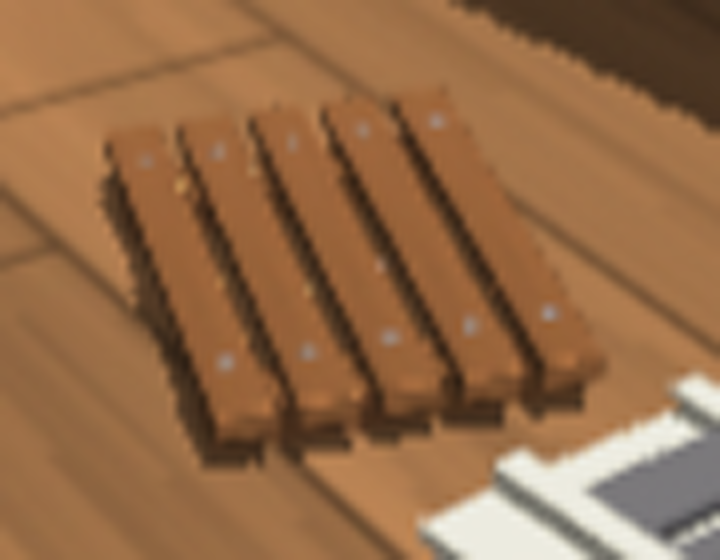

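Run:
```python
from h import *
from scipy.optimize import least_squares
P={n:vision.capture(n) for n in("scene","top")}
for p in P.values(): p.pop("pixels")
def up(c,s,o): return (np.array(c,float)+.5)/s-.5+o
def fit(obs,x0):
    def f(q):
        c,s=np.cos(q[2]),np.sin(q[2]);r=[]
        for n,pts,loc in obs:
            loc=np.array(loc,float);W=np.c_[q[0]+c*loc[:,0]-s*loc[:,1],q[1]+s*loc[:,0]+c*loc[:,1],loc[:,2]]
            r.append((proj(P[n],W)-pts).ravel())
        return np.concatenate(r)
    R=least_squares(f,x0,loss="soft_l1");print(np.round(R.x[:2],4),np.degrees(R.x[2]).round(2));print(np.round(f(R.x).reshape(-1,2),1).tolist());return R.x
h=.13
L=np.array([[.15,.066,h],[.15,-.066,h],[-.15,-.066,h],[-.15,.066,h]])
tp=up([[684,83],[704,355],[70,406],[60,132]],4.5,[80,140])
sp=up([[32,122],[203,47],[607,297],[427,418]],4,[225,170])
x0=[.5,.2,-1.5]
for o in([("top",tp,L)],[("scene",sp,L)],[("top",tp,L),("scene",sp,L)]): q=fit(o,x0)
c,s=np.cos(q[2]),np.sin(q[2])
def loc(w): d=w[:2]-q[:2];return np.array([c*d[0]+s*d[1],-s*d[0]+c*d[1]])*1e3
for n,px,z in(("top",[656,216],.134),("top",[360,242],.14),("top",[360,242],.13)):
    u=up(px,4.5,[80,140]);print(n,px,loc(atz(P[n],*u,z)))
for px,z in(([142,98],.134),([310,200],.14),([280,217],.13),([342,183],.13)):
    u=up(px,4,[225,170]);print("scene",px,loc(atz(P["scene"],*u,z)))
print("lifter")
l=np.array([[.12,.075,.03],[.12,-.075,.03],[-.12,-.075,.03],[-.12,.075,.03]])
tp=up([[714,213],[625,568],[52,395],[150,43]],6,[300,180])
sp=up([[107,135],[445,88],[603,365],[225,440]],8,[180,135])
for o in([("top",tp,l)],[("scene",sp,l)],[("top",tp,l),("scene",sp,l)]): fit(o,[.4,-.3,-1.8])
```

```text
[0.5842 0.1827] -84.97
[[-0.0, 0.2], [0.2, -0.2], [-0.2, 0.1], [0.0, -0.1]]
[0.5857 0.1816] -85.5
[[-0.5, -0.6], [0.0, -0.5], [0.2, -0.0], [0.1, 0.5]]
[0.5849 0.1822] -85.18
[[0.3, 0.1], [0.3, -0.2], [-0.0, -0.4], [0.4, -0.7], [-0.3, -0.4], [0.1, -0.4], [0.8, -0.3], [1.1, 0.4]]
top [656, 216] [131.36233518   1.5628766 ]
top [360, 242] [-8.55383361 -0.97318722]
top [360, 242] [-10.73123224   0.39724841]
scene [142, 98] [123.70018931   5.32852467]
scene [310, 200] [-11.67613527   4.20723707]
scene [280, 217] [-3.41700719 17.01676967]
scene [342, 183] [ -3.05490701 -29.96034205]
lifter
[ 0.5103 -0.2792] -106.53
[[0.1, -0.3], [0.2, 0.4], [-0.3, 0.2], [-0.0, -0.3]]
[ 0.5138 -0.2724] -106.56
[[-0.3, 0.3], [0.1, 0.5], [1.4, 0.1], [-0.7, -1.3]]
[ 0.5106 -0.2786] -106.56
[[-0.1, -0.3], [-0.0, 0.4], [-0.5, 0.0], [-0.2, -0.5], [-0.3, -0.6], [-0.1, -0.4], [1.1, -1.1], [-0.8, -2.6]]
```

Request:
{"api": "play_rows", "payload": {
  "gripper": 0,
  "series": [
    {"tx": 0.0203,"ty": 0.0492,"turn": 0.0589},
    {"tx": 0.0203,"ty": 0.0492,"turn": 0.0589},
    {"tx": 0.0203,"ty": 0.0492,"turn": 0.0589},
    {"tx": 0.0203,"ty": 0.0492,"turn": 0.0589},
    {"tx": 0.0203,"ty": 0.0492,"turn": 0.0589},
    {"tx": 0.0203,"ty": 0.0492,"turn": 0.0589},
    {"tx": 0.0203,"ty": 0.0492,"turn": 0.0589},
    {"tx": 0.0203,"ty": 0.0492,"turn": 0.0589},
    {"tx": 0.0203,"ty": 0.0492,"turn": 0.0589},
    {"tx": 0.0203,"ty": 0.0492,"turn": 0.0589}
  ]
}}

```text
invalid input
```

Request:
{"api": "play_rows", "payload": {
  "series": [
    {"tx": 0.0203,"ty": 0.0492,"turn": 0.0589},
    {"tx": 0.0203,"ty": 0.0492,"turn": 0.0589},
    {"tx": 0.0203,"ty": 0.0492,"turn": 0.0589},
    {"tx": 0.0203,"ty": 0.0492,"turn": 0.0589},
    {"tx": 0.0203,"ty": 0.0492,"turn": 0.0589},
    {"tx": 0.0203,"ty": 0.0492,"turn": 0.0589},
    {"tx": 0.0203,"ty": 0.0492,"turn": 0.0589},
    {"tx": 0.0203,"ty": 0.0492,"turn": 0.0589},
    {"tx": 0.0203,"ty": 0.0492,"turn": 0.0589},
    {"tx": 0.0203,"ty": 0.0492,"turn": 0.0589}
  ]
}}

```text
invalid input
```

Request:
{"api": "play_rows", "payload": {
  "series": [
    {"tx": 0},
    {"tx": 0},
    {"tx": 0}
  ]
}}

```text
invalid input
```

Request:
{"api": "play_rows", "payload": {
  "gripper": 0,
  "series": [
    {"tx": 0.0203,"ty": 0.0492,"tz": 0,"turn": 0.0589},
    {"tx": 0.0203,"ty": 0.0492,"tz": 0,"turn": 0.0589}
  ]
}}

```text
time_s: 1.0
position: [0.2888, -0.4912, 0.292]
tcp_rot: [[0.519, -0.854, 0.0], [-0.854, -0.519, -0.0], [0.001, -0.0, -1.0]]
force: [1.0, 0.4, 0.1]
opening: 0.895
```

Request:
{"api": "play_rows", "payload": {
  "series": [
    {"tx": 0.0203,"ty": 0.0492,"tz": 0,"turn": 0.0589},
    {"tx": 0.0203,"ty": 0.0492,"tz": 0,"turn": 0.0589},
    {"tx": 0.0203,"ty": 0.0492,"tz": 0,"turn": 0.0589},
    {"tx": 0.0203,"ty": 0.0492,"tz": 0,"turn": 0.0589},
    {"tx": 0.0203,"ty": 0.0492,"tz": 0,"turn": 0.0589},
    {"tx": 0.0203,"ty": 0.0492,"tz": 0,"turn": 0.0589},
    {"tx": 0.0203,"ty": 0.0492,"tz": 0,"turn": 0.0589},
    {"tx": 0.0203,"ty": 0.0492,"tz": 0,"turn": 0.0589},
    {"tx": 0.0203,"ty": 0.0492,"tz": 0,"turn": 0.0589}
  ]
}}

```text
time_s: 1.9
position: [0.4356, -0.1354, 0.2926]
tcp_rot: [[0.893, -0.45, 0.001], [-0.45, -0.893, -0.0], [0.001, 0.0, -1.0]]
force: [0.3, -0.9, 0.3]
opening: 0.079
```

Request:
{"api": "play_rows", "payload": {
  "series": [
    {"tx": 0.0203,"ty": 0.0492,"tz": 0,"turn": 0.0589},
    {"tx": 0.0203,"ty": 0.0492,"tz": 0,"turn": 0.0589},
    {"tx": 0.0203,"ty": 0.0492,"tz": 0,"turn": 0.0589},
    {"tx": 0.0203,"ty": 0.0492,"tz": 0,"turn": 0.0589},
    {"tx": 0.0203,"ty": 0.0492,"tz": 0,"turn": 0.0589},
    {"tx": 0.0203,"ty": 0.0492,"tz": 0,"turn": 0.0589},
    {"tx": 0.0203,"ty": 0.0492,"tz": 0,"turn": 0.0589},
    {"tx": 0.0203,"ty": 0.0492,"tz": 0,"turn": 0.0589},
    {"tx": 0.0203,"ty": 0.0492,"tz": 0,"turn": 0.0589},
    {"tx": 0,"ty": 0,"tz": 0,"turn": 0}
  ]
}}

```text
time_s: 2.9
position: [0.5829, 0.2219, 0.2924]
tcp_rot: [[0.996, 0.091, 0.003], [0.091, -0.996, 0.003], [0.004, -0.002, -1.0]]
force: [-1.3, -0.6, 0.7]
opening: 0.007
```

Run:
```python
from h import *
s=bot.read_state();print(s["time_s"],s["position"],np.degrees(np.arctan2(s["tcp_rot"][1,0],s["tcp_rot"][0,0])),s["opening"],s["force"])
for n in("scene","top"):
    p=vision.capture(n);cv2.imwrite(f"pics/{n}1.png",p["pixels"])
```

```text
2.9 [0.58290699 0.22190903 0.2923505 ] 5.216132696357638 0.007441116528293469 [-1.25324397 -0.55592275  0.72951763]
```

View pics/scene1.png

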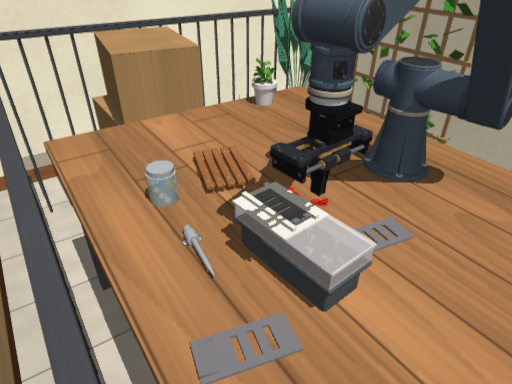

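The gripper is above the rear of the cover and the fingers are shut. Next I'll descend in stages.

Request:
{"api": "play_rows", "payload": {
  "series": [
    {"tx": 0,"ty": 0,"tz": -0.03,"turn": 0},
    {"tx": 0,"ty": 0,"tz": -0.03,"turn": 0},
    {"tx": 0,"ty": 0,"tz": -0.025,"turn": 0},
    {"tx": 0,"ty": 0,"tz": 0,"turn": 0},
    {"tx": 0,"ty": 0,"tz": 0,"turn": 0},
    {"tx": 0,"ty": 0,"tz": 0,"turn": 0}
  ]
}}

```text
time_s: 3.6
position: [0.582, 0.2167, 0.2257]
tcp_rot: [[0.996, 0.085, 0.002], [0.085, -0.996, 0.0], [0.002, -0.0, -1.0]]
force: [0.6, 0.0, 0.4]
opening: 0.006
```

```bash
cat >> h.py <<'E'
def loc(w,q=(.5845,.1825,np.radians(-85.1))):
    c,s=np.cos(q[2]),np.sin(q[2]);d=np.array(w[:2])-np.array(q[:2]);return np.round(np.array([c*d[0]+s*d[1],-s*d[0]+c*d[1]])*1e3,1)
def st():
    s=bot.read_state();print(s["time_s"],np.round(s["position"],4),"tipz",round(s["position"][2]-bot.tips_ahead,4),"yaw",round(np.degrees(np.arctan2(s["tcp_rot"][1,0],s["tcp_rot"][0,0])),2),"loc",loc(s["position"]),"F",np.round(s["force"],1),"op",round(s["opening"],3),np.round(s["tcp_rot"][:,2],4))
    return s
E
python3 - <<'E'
from h import *
st()
E
```

```text
3.6 [0.582  0.2167 0.2257] tipz 0.156 yaw 4.85 loc [-34.3   0.4] F [0.6 0.  0.4] op 0.006 [ 2.3e-03  3.0e-04 -1.0e+00]
```

Request:
{"api": "play_rows", "payload": {
  "series": [
    {"tx": 0,"ty": 0,"tz": -0.009,"turn": 0},
    {"tx": 0,"ty": 0,"tz": -0.009,"turn": 0},
    {"tx": 0,"ty": 0,"tz": -0.009,"turn": 0},
    {"tx": 0,"ty": 0,"tz": 0,"turn": 0},
    {"tx": 0,"ty": 0,"tz": 0,"turn": 0}
  ]
}}

```text
time_s: 4.1
position: [0.5811, 0.2173, 0.2022]
tcp_rot: [[0.996, 0.086, -0.001], [0.086, -0.996, -0.0], [-0.001, 0.0, -1.0]]
force: [1.0, -0.1, 0.2]
opening: 0.006
```

Run:
```python
from h import *
st()
p=vision.capture("scene");cv2.imwrite("pics/s2.png",cv2.resize(p["pixels"][140:310,225:385],None,fx=3.5,fy=3.5))
```

```text
4.1 [0.5811 0.2173 0.2022] tipz 0.1325 yaw 4.91 loc [-35.   -0.4] F [ 1.  -0.1  0.2] op 0.006 [-9.e-04 -2.e-04 -1.e+00]
```

View pics/s2.png

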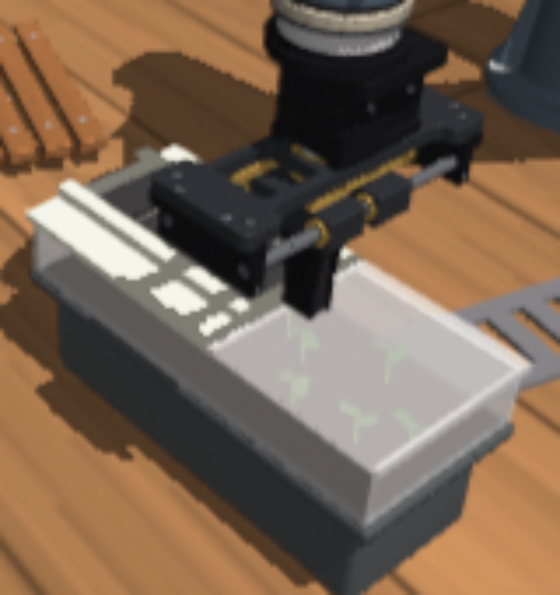

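Request:
{"api": "play_rows", "payload": {
  "series": [
    {"tx": 0.0008,"ty": -0.0087,"tz": 0.001,"turn": 0},
    {"tx": 0.0008,"ty": -0.0087,"tz": 0,"turn": 0},
    {"tx": 0.0007,"ty": -0.0087,"tz": 0,"turn": 0},
    {"tx": 0.0007,"ty": -0.0087,"tz": 0,"turn": 0},
    {"tx": 0.0008,"ty": -0.0087,"tz": 0,"turn": 0},
    {"tx": 0.0007,"ty": -0.0087,"tz": 0,"turn": 0},
    {"tx": 0,"ty": 0,"tz": 0,"turn": 0}
  ]
}}

```text
time_s: 4.85
position: [0.585, 0.1743, 0.2034]
tcp_rot: [[0.996, 0.084, -0.0], [0.084, -0.996, -0.0], [-0.0, 0.0, -1.0]]
force: [0.4, 0.2, -0.4]
opening: 0.008
```

Run:
```python
from h import *
st()
p=vision.capture("top");cv2.imwrite("pics/t3.png",cv2.resize(p["pixels"][130:260,80:270],None,fx=4,fy=4))
```

```text
4.85 [0.585  0.1743 0.2034] tipz 0.1337 yaw 4.83 loc [ 8.2 -0.2] F [ 0.4  0.2 -0.4] op 0.008 [-1.e-04 -4.e-04 -1.e+00]
```

View pics/t3.png

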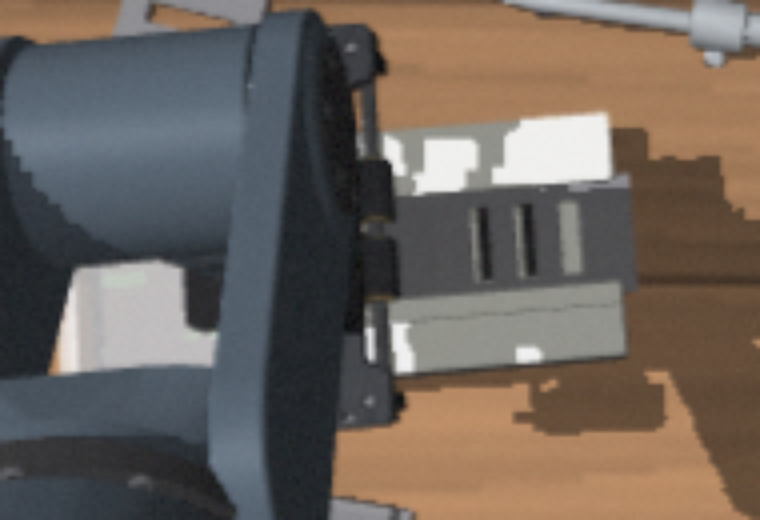

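Request:
{"api": "play_rows", "payload": {
  "series": [
    {"tx": 0.0008,"ty": -0.01,"tz": 0,"turn": 0},
    {"tx": 0.0009,"ty": -0.01,"tz": 0,"turn": 0},
    {"tx": 0.0008,"ty": -0.01,"tz": 0,"turn": 0},
    {"tx": 0.0009,"ty": -0.01,"tz": 0,"turn": 0},
    {"tx": 0.0008,"ty": -0.01,"tz": 0,"turn": 0},
    {"tx": 0.0009,"ty": -0.01,"tz": 0,"turn": 0},
    {"tx": 0.0008,"ty": -0.009,"tz": 0,"turn": 0},
    {"tx": 0.0009,"ty": -0.009,"tz": 0,"turn": 0},
    {"tx": 0.0008,"ty": -0.009,"tz": 0,"turn": 0},
    {"tx": 0,"ty": 0,"tz": 0,"turn": 0}
  ]
}}

```text
time_s: 5.9
position: [0.5912, 0.1048, 0.2034]
tcp_rot: [[0.996, 0.084, 0.0], [0.084, -0.996, -0.0], [0.0, 0.0, -1.0]]
force: [0.1, -0.4, 0.4]
opening: 0.007
```

Run:
```python
from h import *
st()
p=vision.capture("top");cv2.imwrite("pics/t4.png",cv2.resize(p["pixels"][130:260,80:270],None,fx=4,fy=4))
```

```text
5.9 [0.5912 0.1048 0.2034] tipz 0.1337 yaw 4.85 loc [77.9  0. ] F [ 0.1 -0.4  0.4] op 0.007 [ 1.e-04 -3.e-04 -1.e+00]
```

View pics/t4.png

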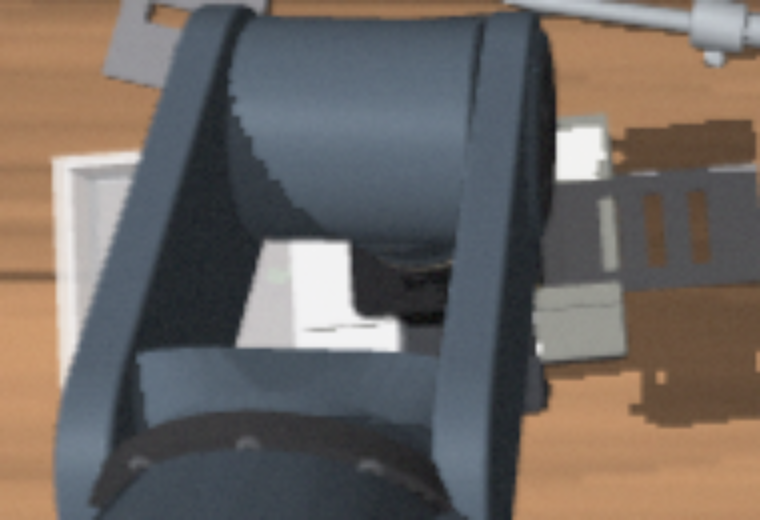

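Request:
{"api": "play_rows", "payload": {
  "series": [
    {"tx": -0.001,"ty": 0.012,"tz": 0,"turn": 0},
    {"tx": 0,"ty": 0,"tz": 0,"turn": 0},
    {"tx": 0,"ty": 0,"tz": 0.03,"turn": 0},
    {"tx": 0,"ty": 0,"tz": 0.04,"turn": 0},
    {"tx": 0,"ty": 0,"tz": 0.03,"turn": 0}
  ]
}}

```text
time_s: 6.45
position: [0.5903, 0.1163, 0.2849]
tcp_rot: [[0.996, 0.087, 0.001], [0.087, -0.996, 0.0], [0.001, 0.0, -1.0]]
force: [0.9, -0.2, 0.2]
opening: 0.005
```

Request:
{"api": "play_rows", "payload": {
  "gripper": 1,
  "series": [
    {"tx": 0.0036,"ty": -0.04,"tz": 0,"turn": 0},
    {"tx": 0.0034,"ty": -0.042,"tz": 0,"turn": 0},
    {"tx": 0.0036,"ty": -0.042,"tz": 0,"turn": 0},
    {"tx": 0,"ty": 0,"tz": 0,"turn": 0},
    {"tx": 0,"ty": 0,"tz": 0,"turn": 0},
    {"tx": 0,"ty": 0,"tz": 0,"turn": 0},
    {"tx": 0,"ty": 0,"tz": 0,"turn": 0},
    {"tx": 0,"ty": 0,"tz": 0,"turn": 0}
  ]
}}

```text
time_s: 7.25
position: [0.5985, 0.0174, 0.2834]
tcp_rot: [[0.996, 0.087, -0.0], [0.087, -0.996, 0.0], [-0.0, -0.0, -1.0]]
force: [-0.6, 0.1, -0.2]
opening: 0.644
```

Run:
```python
from h import *
st()
p=vision.capture("top");cv2.imwrite("pics/t5.png",cv2.resize(p["pixels"][130:260,80:300],None,fx=3.5,fy=3.5))
p=vision.capture("scene");cv2.imwrite("pics/s5.png",cv2.resize(p["pixels"][90:310,185:385],None,fx=2.7,fy=2.7))
```

```text
7.25 [0.5985 0.0174 0.2834] tipz 0.2137 yaw 5.0 loc [165.6  -0.2] F [-0.6  0.1 -0.2] op 0.644 [-2.e-04  2.e-04 -1.e+00]
```

View pics/t5.png

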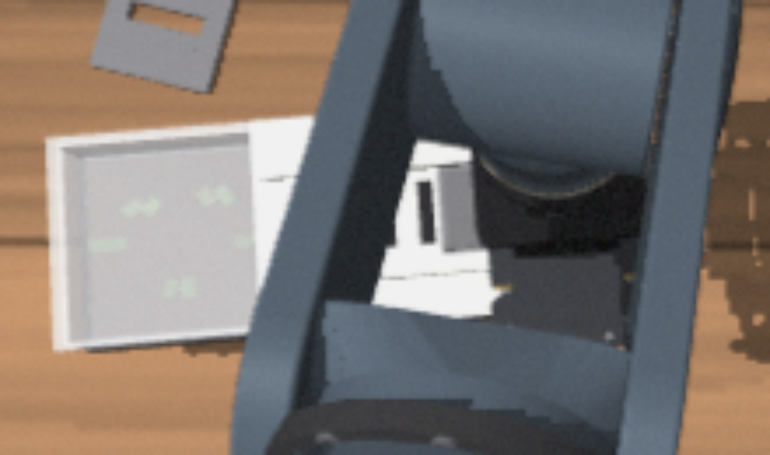

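View pics/s5.png

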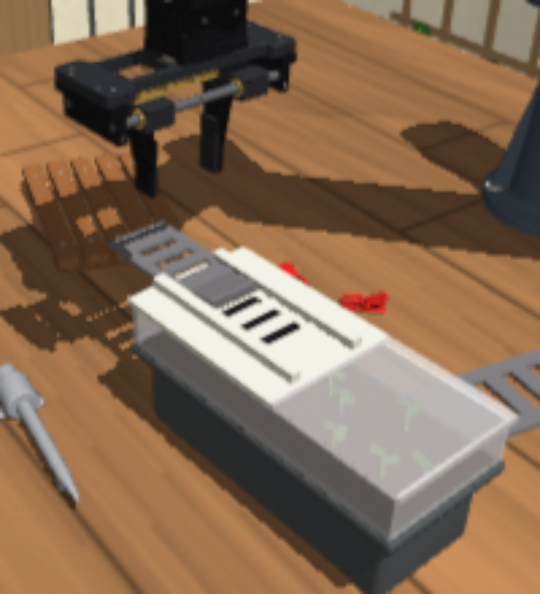

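Request:
{"api": "play_rows", "payload": {
  "gripper": 1,
  "series": [
    {"tx": 0.0004,"ty": -0.005,"tz": 0,"turn": 0},
    {"tx": 0,"ty": 0,"tz": -0.02,"turn": 0},
    {"tx": 0,"ty": 0,"tz": -0.03,"turn": 0},
    {"tx": 0,"ty": 0,"tz": -0.03,"turn": 0},
    {"tx": 0,"ty": 0,"tz": 0,"turn": 0},
    {"tx": 0,"ty": 0,"tz": 0,"turn": 0},
    {"tx": 0,"ty": 0,"tz": 0,"turn": 0}
  ]
}}

```text
time_s: 8.05
position: [0.5999, 0.0121, 0.2208]
tcp_rot: [[0.996, 0.085, 0.003], [0.085, -0.996, -0.0], [0.003, 0.001, -1.0]]
force: [0.3, -0.4, -0.1]
opening: 0.998
```

Run:
```python
from h import *
st()
p=vision.capture("scene");cv2.imwrite("pics/s6.png",cv2.resize(p["pixels"][140:240,205:335],None,fx=6,fy=6))
st()
```

```text
8.05 [0.5999 0.0121 0.2208] tipz 0.1511 yaw 4.9 loc [171.1   0.7] F [ 0.3 -0.4 -0.1] op 0.998 [ 2.5e-03 -4.0e-04 -1.0e+00]
8.1 [0.5999 0.0121 0.2209] tipz 0.1512 yaw 4.91 loc [171.1   0.8] F [ 0.2 -1.  -0.9] op 1.001 [ 2.9e-03 -5.0e-04 -1.0e+00]
```

View pics/s6.png

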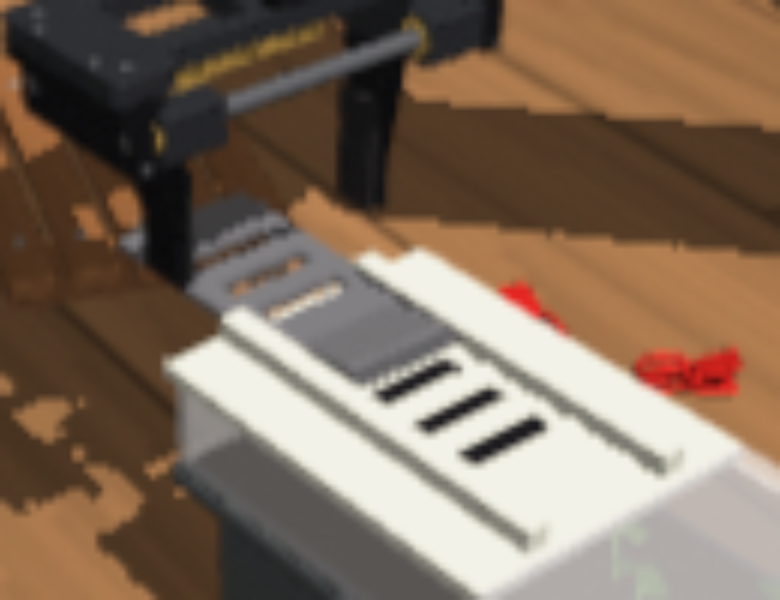

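Request:
{"api": "play_rows", "payload": {
  "series": [
    {"tx": 0,"ty": 0,"tz": -0.009,"turn": 0},
    {"tx": 0,"ty": 0,"tz": -0.009,"turn": 0},
    {"tx": 0,"ty": 0,"tz": -0.008,"turn": 0},
    {"tx": 0,"ty": 0,"tz": 0,"turn": 0},
    {"tx": 0,"ty": 0,"tz": 0,"turn": 0},
    {"tx": 0,"ty": 0,"tz": 0,"turn": 0},
    {"tx": 0,"ty": 0,"tz": 0,"turn": 0}
  ]
}}

```text
time_s: 8.8
position: [0.5991, 0.0123, 0.1988]
tcp_rot: [[0.996, 0.086, 0.0], [0.086, -0.996, -0.0], [0.0, 0.0, -1.0]]
force: [1.0, -0.1, -0.7]
opening: 1.001
```

Run:
```python
from h import *
st()
p=vision.capture("scene");cv2.imwrite("pics/s7.png",cv2.resize(p["pixels"][140:240,205:335],None,fx=6,fy=6))
st()
```

```text
8.8 [0.5991 0.0123 0.1988] tipz 0.1291 yaw 4.91 loc [170.8   0. ] F [ 1.  -0.1 -0.7] op 1.001 [ 5.e-04 -1.e-04 -1.e+00]
8.85 [0.5991 0.0123 0.1989] tipz 0.1292 yaw 4.9 loc [170.8   0. ] F [-0.3  0.   0.5] op 1.004 [ 6.e-04 -1.e-04 -1.e+00]
```

View pics/s7.png

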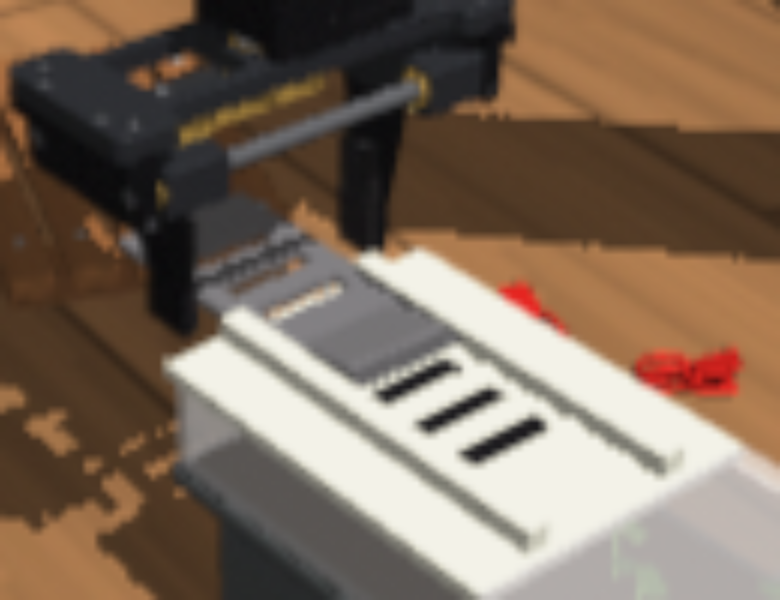

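Request:
{"api": "play_rows", "payload": {
  "gripper": 0,
  "series": [
    {"tx": 0,"ty": 0,"tz": 0,"turn": 0},
    {"tx": 0,"ty": 0,"tz": 0,"turn": 0},
    {"tx": 0,"ty": 0,"tz": 0,"turn": 0},
    {"tx": 0,"ty": 0,"tz": 0,"turn": 0},
    {"tx": 0,"ty": 0,"tz": 0,"turn": 0},
    {"tx": 0,"ty": 0,"tz": 0,"turn": 0}
  ]
}}

```text
time_s: 9.45
position: [0.599, 0.0123, 0.1987]
tcp_rot: [[0.996, 0.085, 0.0], [0.085, -0.996, -0.0], [0.0, 0.0, -1.0]]
force: [-0.5, 0.1, 0.3]
opening: 0.727
```

Run:
```python
from h import *
st()
p=vision.capture("scene");cv2.imwrite("pics/s8.png",cv2.resize(p["pixels"][140:240,205:335],None,fx=6,fy=6))
st()
```

```text
9.45 [0.599  0.0123 0.1987] tipz 0.129 yaw 4.9 loc [ 1.708e+02 -1.000e-01] F [-0.5  0.1  0.3] op 0.727 [ 2.e-04 -0.e+00 -1.e+00]
9.5 [0.599  0.0123 0.1987] tipz 0.129 yaw 4.91 loc [ 1.708e+02 -1.000e-01] F [0.1 0.1 0.7] op 0.728 [ 2.e-04 -0.e+00 -1.e+00]
```

View pics/s8.png

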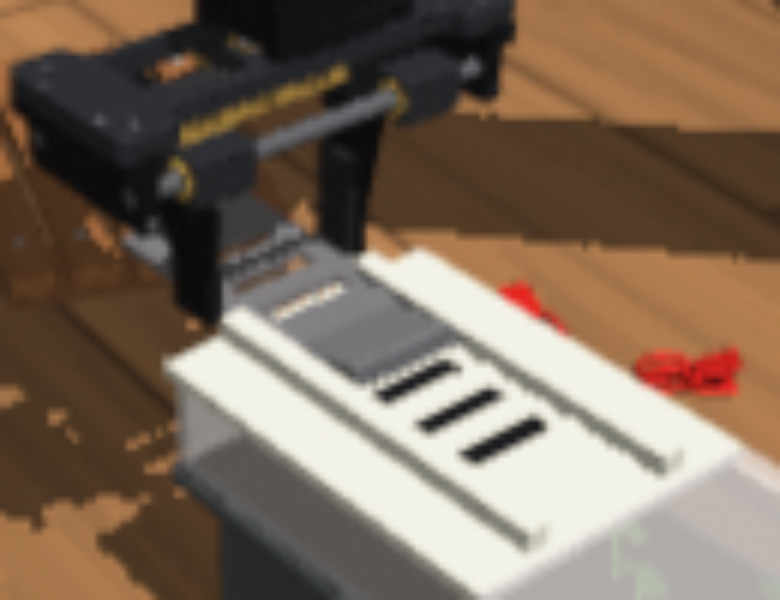

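Request:
{"api": "play_rows", "payload": {
  "series": [
    {"tx": 0.0004,"ty": -0.005,"tz": 0,"turn": 0},
    {"tx": 0.0008,"ty": -0.01,"tz": 0,"turn": 0},
    {"tx": 0.0009,"ty": -0.01,"tz": 0,"turn": 0},
    {"tx": 0.0009,"ty": -0.01,"tz": 0,"turn": 0}
  ]
}}

```text
time_s: 9.9
position: [0.6014, -0.0167, 0.1986]
tcp_rot: [[0.996, 0.085, -0.0], [0.085, -0.996, -0.0], [-0.0, 0.0, -1.0]]
force: [-1.1, 0.8, -0.3]
opening: 0.727
```

Run:
```python
from h import *
st()
p=vision.capture("scene");cv2.imwrite("pics/s9.png",cv2.resize(p["pixels"][140:240,205:335],None,fx=6,fy=6))
st()
```

```text
9.9 [ 0.6014 -0.0167  0.1986] tipz 0.1289 yaw 4.89 loc [199.9  -0.2] F [-1.1  0.8 -0.3] op 0.727 [-2.e-04 -1.e-04 -1.e+00]
9.95 [ 0.6017 -0.018   0.1986] tipz 0.1289 yaw 4.84 loc [201.2  -0. ] F [ 0.2 -0.3  0.4] op 0.727 [ 3.0e-04 -1.2e-03 -1.0e+00]
```

View pics/s9.png

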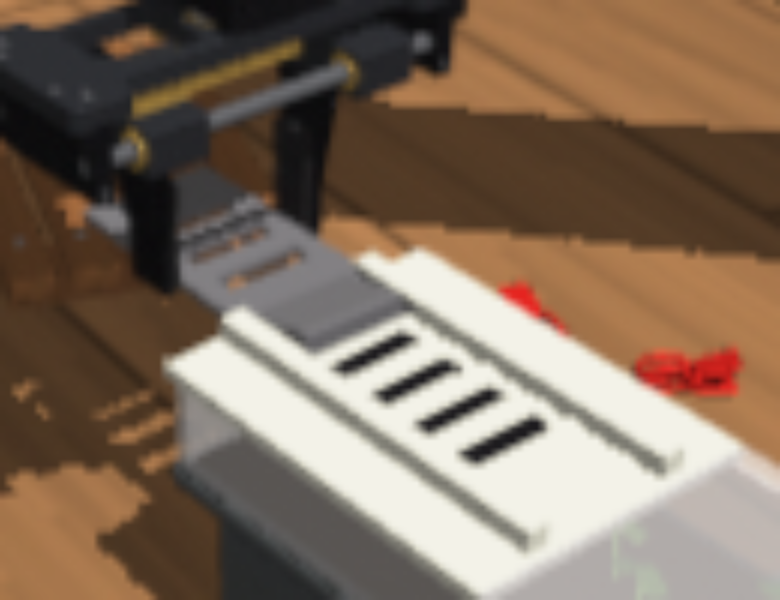

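Request:
{"api": "play_rows", "payload": {
  "series": [
    {"tx": 0.0008,"ty": -0.01,"tz": 0,"turn": 0},
    {"tx": 0.0009,"ty": -0.01,"tz": 0,"turn": 0},
    {"tx": 0.0008,"ty": -0.01,"tz": 0,"turn": 0},
    {"tx": 0.0009,"ty": -0.01,"tz": 0,"turn": 0},
    {"tx": 0.0008,"ty": -0.01,"tz": 0,"turn": 0},
    {"tx": 0.0009,"ty": -0.01,"tz": 0,"turn": 0},
    {"tx": 0.0008,"ty": -0.01,"tz": 0,"turn": 0},
    {"tx": 0.0008,"ty": -0.01,"tz": 0,"turn": 0},
    {"tx": 0,"ty": 0,"tz": 0,"turn": 0}
  ]
}}

```text
time_s: 10.85
position: [0.607, -0.081, 0.1987]
tcp_rot: [[0.996, 0.084, 0.001], [0.084, -0.996, -0.0], [0.001, 0.0, -1.0]]
force: [-0.2, 0.3, -0.6]
opening: 0.722
```

Run:
```python
from h import *
st()
p=vision.capture("scene");cv2.imwrite("pics/s10.png",cv2.resize(p["pixels"][100:240,165:335],None,fx=4.5,fy=4.5))
p=vision.capture("top");cv2.imwrite("pics/t10.png",cv2.resize(p["pixels"][80:300,150:440],None,fx=2.6,fy=2.6))
st()
```

```text
10.85 [ 0.607  -0.081   0.1987] tipz 0.129 yaw 4.83 loc [ 2.644e+02 -1.000e-01] F [-0.2  0.3 -0.6] op 0.722 [ 6.e-04 -4.e-04 -1.e+00]
10.95 [ 0.6066 -0.0799  0.1986] tipz 0.1289 yaw 4.87 loc [263.3  -0.4] F [-0.6  0.6 -1. ] op 0.723 [-2.e-04  3.e-04 -1.e+00]
```

View pics/s10.png

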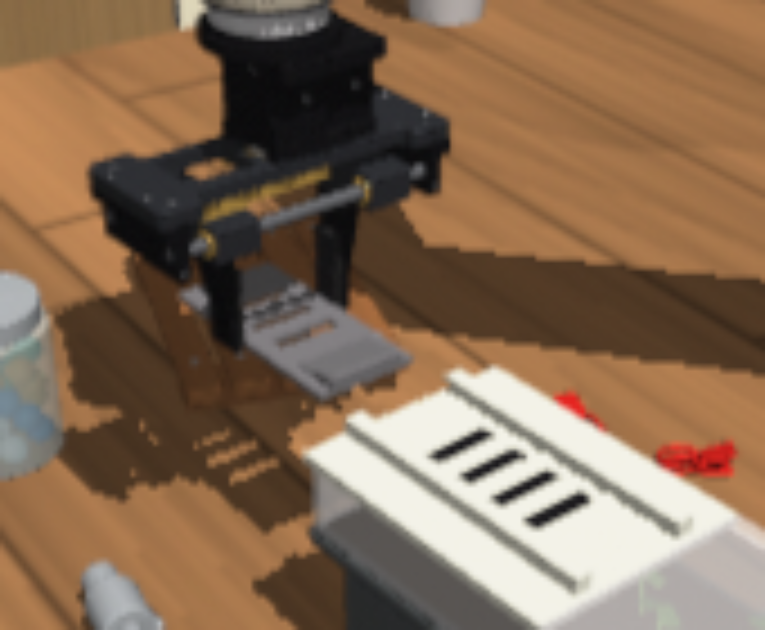

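View pics/t10.png

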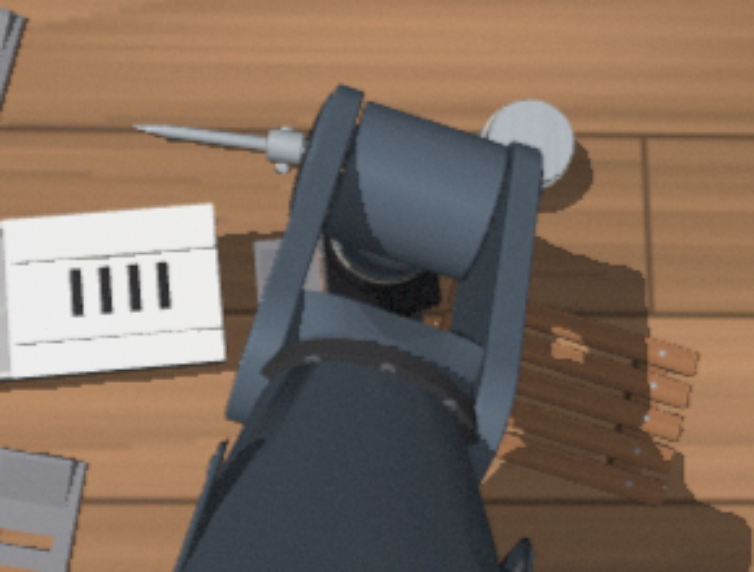

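```bash
cat >> h.py <<'E'
def panel_pts(s,off,pitch=0,tz=None):
    # local panel corner pts; off = grasp x in panel coords
    R=s["tcp_rot"];yaw=np.arctan2(R[1,0],R[0,0])-np.pi/2
    a=np.array([np.cos(yaw),np.sin(yaw),0]);b=np.array([-np.sin(yaw),np.cos(yaw),0])
    zu=s["position"][2]-bot.tips_ahead+.001
    L=np.array([[70,32,4],[70,-32,4],[-70,-32,4],[-70,32,4],[-70,24,10],[-70,-24,10]])/1e3
    c=np.array([s["position"][0],s["position"][1],zu])
    return c+np.outer(L[:,0]-off,a)+np.outer(L[:,1],b)+np.outer(L[:,2]+pitch*(L[:,0]-off),[0,0,1])
def draw(n,s,off,f,crop,pitch=0,k=5):
    p=vision.capture(n);r0,r1,c0,c1=crop;im=cv2.resize(p["pixels"][r0:r1,c0:c1],None,fx=k,fy=k,interpolation=cv2.INTER_CUBIC)
    u=proj(p,panel_pts(s,off,pitch));u=((u-[c0,r0]+.5)*k).astype(int)
    cv2.polylines(im,[u[:4].reshape(-1,1,2)],True,(0,255,0),1);cv2.polylines(im,[u[4:].reshape(-1,1,2)],False,(0,0,255),1)
    cv2.imwrite(f,im)
E
python3 - <<'E'
from h import *
s=st()
draw("scene",s,.0134,"pics/s11.png",(140,210,185,275),0,8)
E
```

```text
10.95 [ 0.6066 -0.0799  0.1986] tipz 0.1289 yaw 4.87 loc [263.3  -0.4] F [-0.6  0.6 -1. ] op 0.723 [-2.e-04  3.e-04 -1.e+00]
```

View pics/s11.png

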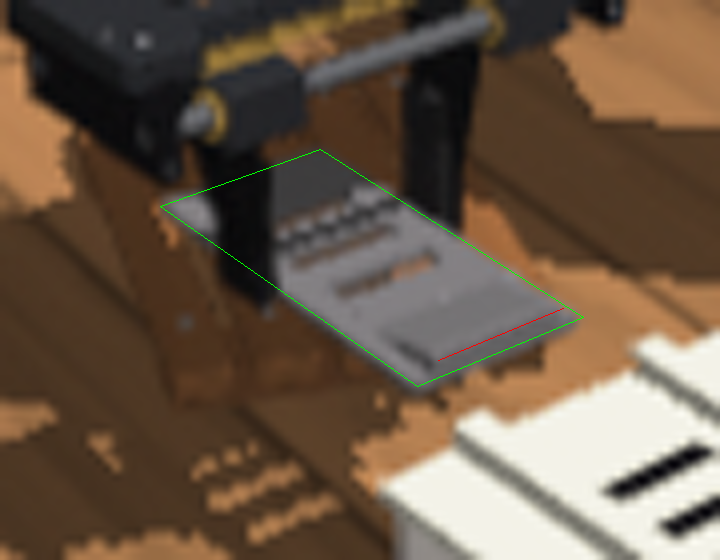

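Request:
{"api": "play_rows", "payload": {
  "series": [
    {"tx": 0,"ty": 0,"tz": 0.015,"turn": 0},
    {"tx": 0,"ty": -0.01,"tz": 0.015,"turn": 0}
  ]
}}

```text
time_s: 11.2
position: [0.6064, -0.0867, 0.2233]
tcp_rot: [[0.996, 0.087, -0.001], [0.087, -0.996, 0.001], [-0.001, -0.001, -1.0]]
force: [-0.4, -0.0, 0.2]
opening: 0.728
```

Request:
{"api": "play_rows", "payload": {
  "series": [
    {"tx": -0.0139,"ty": -0.0283,"tz": 0,"turn": -0.0396},
    {"tx": -0.0139,"ty": -0.0283,"tz": 0,"turn": -0.0396},
    {"tx": -0.0139,"ty": -0.0283,"tz": 0,"turn": -0.0396},
    {"tx": -0.0139,"ty": -0.0283,"tz": 0,"turn": -0.0396},
    {"tx": -0.0139,"ty": -0.0283,"tz": 0,"turn": -0.0396},
    {"tx": -0.0139,"ty": -0.0283,"tz": 0,"turn": -0.0396},
    {"tx": -0.0139,"ty": -0.0283,"tz": 0,"turn": -0.0396},
    {"tx": -0.0139,"ty": -0.0283,"tz": 0,"turn": -0.0396},
    {"tx": -0.0139,"ty": -0.0283,"tz": 0,"turn": -0.0396}
  ]
}}

```text
time_s: 12.1
position: [0.5065, -0.293, 0.2242]
tcp_rot: [[0.959, -0.285, 0.002], [-0.285, -0.959, -0.002], [0.002, 0.001, -1.0]]
force: [0.1, 0.1, -1.2]
opening: 0.725
```

Request:
{"api": "play_rows", "payload": {
  "series": [
    {"tx": 0,"ty": 0,"tz": 0,"turn": 0},
    {"tx": 0,"ty": 0,"tz": 0,"turn": 0},
    {"tx": 0,"ty": 0,"tz": 0,"turn": 0},
    {"tx": 0,"ty": 0,"tz": 0,"turn": 0},
    {"tx": 0,"ty": 0,"tz": 0,"turn": 0}
  ]
}}

```text
time_s: 12.6
position: [0.507, -0.2906, 0.2228]
tcp_rot: [[0.959, -0.282, 0.0], [-0.282, -0.959, 0.0], [-0.0, -0.0, -1.0]]
force: [-0.1, 0.0, -0.8]
opening: 0.722
```

Run:
```python
from h import *
s=st()
draw("scene",s,.0134,"pics/s12.png",(110,220,150,290),0,5)
draw("top",s,.0134,"pics/t12.png",(130,290,260,440),0,4)
```

```text
12.6 [ 0.507  -0.2906  0.2228] tipz 0.1531 yaw -16.39 loc [ 464.7 -117.6] F [-0.1  0.  -0.8] op 0.722 [ 0.e+00  1.e-04 -1.e+00]
```

View pics/s12.png

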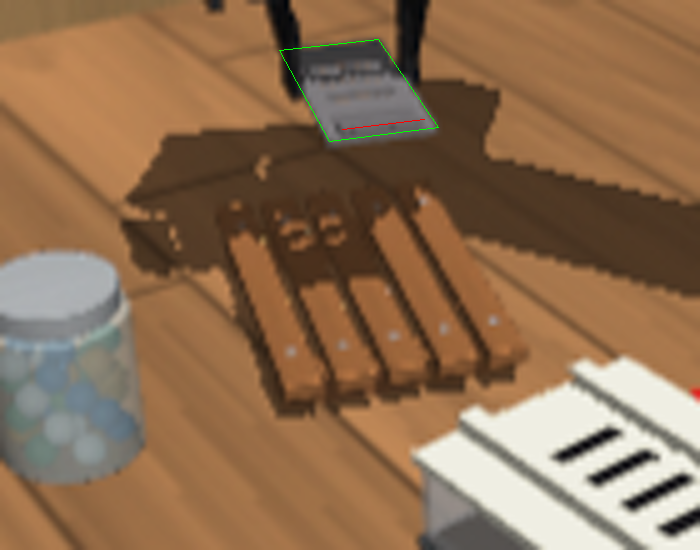

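View pics/t12.png

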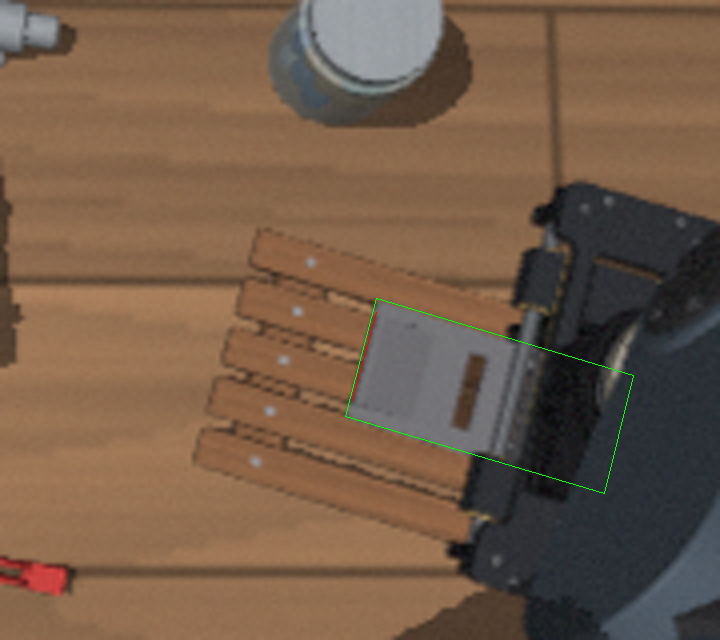

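Request:
{"api": "play_rows", "payload": {
  "series": [
    {"tx": -0.0003,"ty": -0.0015,"tz": -0.02,"turn": -0.0025},
    {"tx": 0,"ty": 0,"tz": -0.03,"turn": 0},
    {"tx": 0,"ty": 0,"tz": -0.03,"turn": 0},
    {"tx": 0,"ty": 0,"tz": -0.03,"turn": 0},
    {"tx": 0,"ty": 0,"tz": -0.02,"turn": 0},
    {"tx": 0,"ty": 0,"tz": -0.005,"turn": 0},
    {"tx": 0,"ty": 0,"tz": 0,"turn": 0},
    {"tx": 0,"ty": 0,"tz": 0,"turn": 0},
    {"tx": 0,"ty": 0,"tz": 0,"turn": 0}
  ]
}}

```text
time_s: 13.6
position: [0.507, -0.2931, 0.1158]
tcp_rot: [[0.958, -0.286, 0.002], [-0.286, -0.958, -0.001], [0.002, 0.001, -1.0]]
force: [0.2, 0.0, -0.8]
opening: 0.729
```

Run:
```python
from h import *
s=st()
draw("scene",s,.0134,"pics/s13.png",(130,205,180,270),0,8)
s=st()
```

```text
13.6 [ 0.507  -0.2931  0.1158] tipz 0.0461 yaw -16.62 loc [ 467.2 -117.9] F [ 0.2  0.  -0.8] op 0.729 [ 0.0017 -0.0015 -1.    ]
13.65 [ 0.5069 -0.293   0.1157] tipz 0.046 yaw -16.62 loc [ 467.1 -117.9] F [-0.2  0.4 -1. ] op 0.729 [ 0.0016 -0.0014 -1.    ]
```

View pics/s13.png

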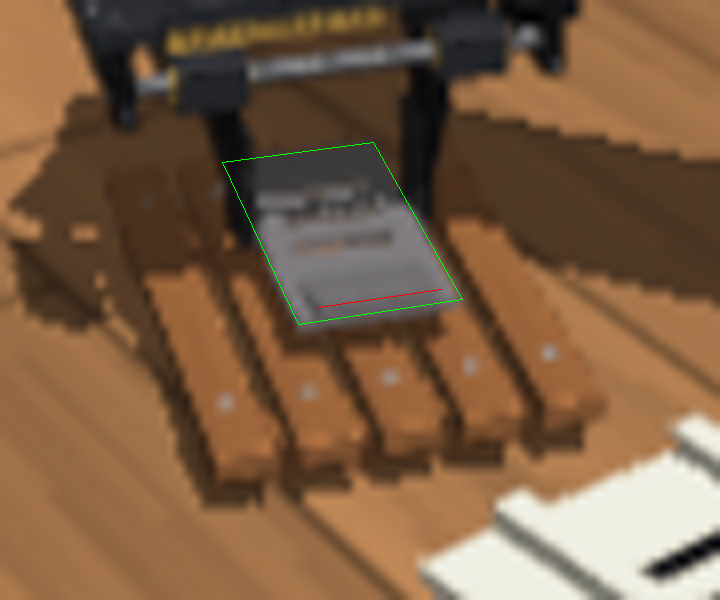

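Request:
{"api": "play_rows", "payload": {
  "series": [
    {"tx": 0,"ty": 0.0005,"tz": -0.006,"turn": 0},
    {"tx": 0,"ty": 0,"tz": -0.006,"turn": 0},
    {"tx": 0,"ty": 0,"tz": -0.005,"turn": 0},
    {"tx": 0,"ty": 0,"tz": 0,"turn": 0},
    {"tx": 0,"ty": 0,"tz": 0,"turn": 0},
    {"tx": 0,"ty": 0,"tz": 0,"turn": 0},
    {"tx": 0,"ty": 0,"tz": 0,"turn": 0}
  ]
}}

```text
time_s: 14.35
position: [0.5064, -0.2923, 0.1011]
tcp_rot: [[0.958, -0.286, -0.0], [-0.286, -0.958, 0.0], [-0.0, 0.0, -1.0]]
force: [0.8, 0.4, -0.2]
opening: 0.724
```

Run:
```python
from h import *
s=st()
draw("scene",s,.0134,"pics/s14.png",(130,205,180,270),0,8)
s=st()
```

```text
14.35 [ 0.5064 -0.2923  0.1011] tipz 0.0314 yaw -16.63 loc [ 466.4 -118.4] F [ 0.8  0.4 -0.2] op 0.724 [-0.  0. -1.]
14.4 [ 0.5064 -0.2922  0.1011] tipz 0.0314 yaw -16.63 loc [ 466.3 -118.4] F [-0.6 -0.5 -0.1] op 0.725 [-0. -0. -1.]
```

View pics/s14.png

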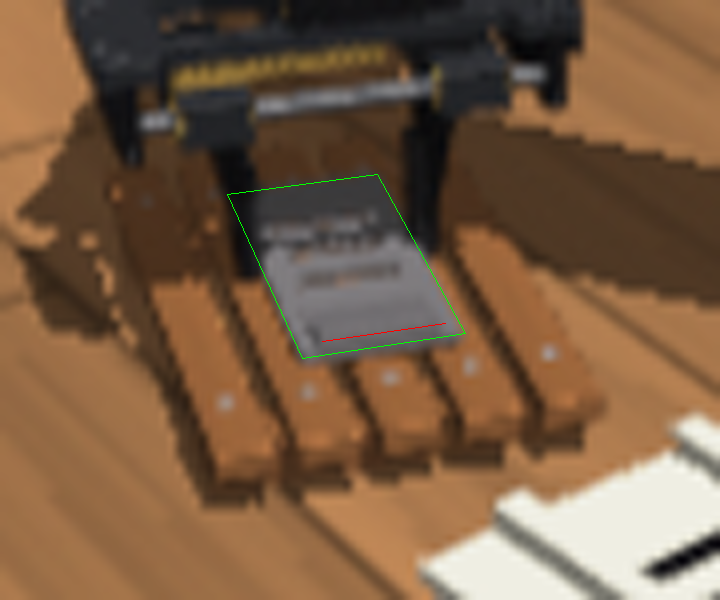

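Request:
{"api": "play_rows", "payload": {
  "series": [
    {"tx": 0,"ty": 0,"tz": -0.0006,"turn": 0},
    {"tx": 0,"ty": 0,"tz": -0.0006,"turn": 0},
    {"tx": 0,"ty": 0,"tz": 0,"turn": 0},
    {"tx": 0,"ty": 0,"tz": 0,"turn": 0},
    {"tx": 0,"ty": 0,"tz": 0,"turn": 0}
  ]
}}

```text
time_s: 14.9
position: [0.5064, -0.2923, 0.1002]
tcp_rot: [[0.958, -0.286, 0.0], [-0.286, -0.958, -0.0], [0.0, 0.0, -1.0]]
force: [0.4, 0.1, 1.0]
opening: 0.725
```

Request:
{"api": "play_rows", "payload": {
  "series": [
    {"tx": 0,"ty": 0,"tz": -0.0005,"turn": 0},
    {"tx": 0,"ty": 0,"tz": 0,"turn": 0},
    {"tx": 0,"ty": 0,"tz": 0,"turn": 0}
  ]
}}

```text
time_s: 15.2
position: [0.5064, -0.2923, 0.1001]
tcp_rot: [[0.958, -0.286, 0.0], [-0.286, -0.958, -0.0], [0.0, 0.0, -1.0]]
force: [-1.4, -0.3, 4.8]
opening: 0.723
```

Request:
{"api": "play_rows", "payload": {
  "series": [
    {"tx": 0,"ty": 0,"tz": 0.0005,"turn": 0},
    {"tx": 0,"ty": 0,"tz": 0,"turn": 0}
  ]
}}

```text
time_s: 15.4
position: [0.5064, -0.2923, 0.1002]
tcp_rot: [[0.958, -0.286, 0.0], [-0.286, -0.958, -0.0], [0.0, 0.0, -1.0]]
force: [-0.6, 0.2, 3.5]
opening: 0.726
```

Request:
{"api": "play_rows", "payload": {
  "gripper": 0.95,
  "series": [
    {"tx": 0,"ty": 0,"tz": 0,"turn": 0},
    {"tx": 0,"ty": 0,"tz": 0,"turn": 0},
    {"tx": 0,"ty": 0,"tz": 0,"turn": 0},
    {"tx": 0,"ty": 0,"tz": 0,"turn": 0},
    {"tx": 0,"ty": 0,"tz": 0,"turn": 0},
    {"tx": 0,"ty": 0,"tz": 0,"turn": 0}
  ]
}}

```text
time_s: 16.0
position: [0.5063, -0.2924, 0.1002]
tcp_rot: [[0.958, -0.286, -0.0], [-0.286, -0.958, -0.0], [-0.0, 0.0, -1.0]]
force: [0.0, -1.4, 2.8]
opening: 0.945
```

Request:
{"api": "play_rows", "payload": {
  "series": [
    {"tx": 0,"ty": 0,"tz": 0.005,"turn": 0},
    {"tx": 0,"ty": 0,"tz": 0.02,"turn": 0},
    {"tx": 0,"ty": 0,"tz": 0.04,"turn": 0},
    {"tx": 0,"ty": 0,"tz": 0.05,"turn": 0},
    {"tx": 0,"ty": 0,"tz": 0.05,"turn": 0},
    {"tx": 0,"ty": 0,"tz": 0.05,"turn": 0},
    {"tx": 0,"ty": 0,"tz": 0,"turn": 0}
  ]
}}

```text
time_s: 16.7
position: [0.5083, -0.2936, 0.2777]
tcp_rot: [[0.958, -0.286, 0.008], [-0.286, -0.958, -0.007], [0.01, 0.004, -1.0]]
force: [1.2, -0.6, -0.3]
opening: 0.951
```

Request:
{"api": "play_rows", "payload": {
  "series": [
    {"tx": -0.02,"ty": -0.05,"tz": 0,"turn": 0},
    {"tx": -0.02,"ty": -0.05,"tz": 0,"turn": 0},
    {"tx": -0.02,"ty": -0.05,"tz": 0,"turn": 0},
    {"tx": -0.02,"ty": -0.05,"tz": 0,"turn": 0},
    {"tx": -0.02,"ty": -0.05,"tz": 0,"turn": 0},
    {"tx": -0.02,"ty": -0.05,"tz": 0,"turn": 0},
    {"tx": 0,"ty": -0.05,"tz": 0,"turn": 0},
    {"tx": 0,"ty": -0.03,"tz": 0,"turn": 0},
    {"tx": 0,"ty": 0,"tz": 0,"turn": 0}
  ]
}}

```text
time_s: 17.6
position: [0.4088, -0.5991, 0.2699]
tcp_rot: [[0.957, -0.289, -0.001], [-0.289, -0.957, 0.001], [-0.001, -0.0, -1.0]]
force: [-0.6, 2.0, -0.7]
opening: 0.952
```

Run:
```python
from h import *
s=st()
for n in("scene","top"):
    p=vision.capture(n);cv2.imwrite(f"pics/{n}15.png",p["pixels"])
    c=(130,205,180,270) if n=="scene" else (180,280,300,425)
    cv2.imwrite(f"pics/{n}15c.png",cv2.resize(p["pixels"][c[0]:c[1],c[2]:c[3]],None,fx=6,fy=6,interpolation=cv2.INTER_CUBIC))
```

```text
17.6 [ 0.4088 -0.5991  0.2699] tipz 0.2002 yaw -16.81 loc [ 763.7 -241.8] F [-0.6  2.  -0.7] op 0.952 [-1.e-03  5.e-04 -1.e+00]
```

View pics/top15c.png

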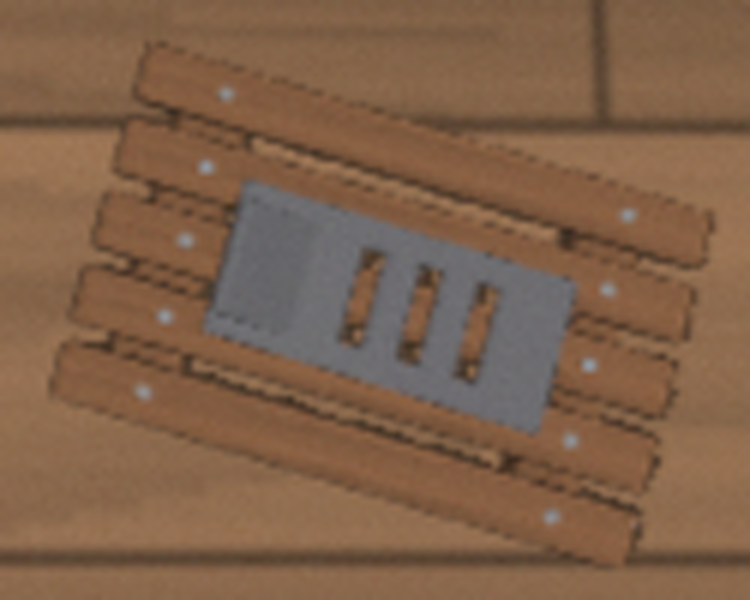

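View pics/scene15c.png

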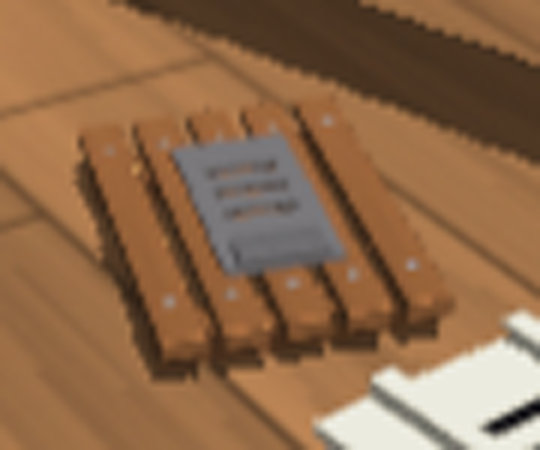

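View pics/top15.png

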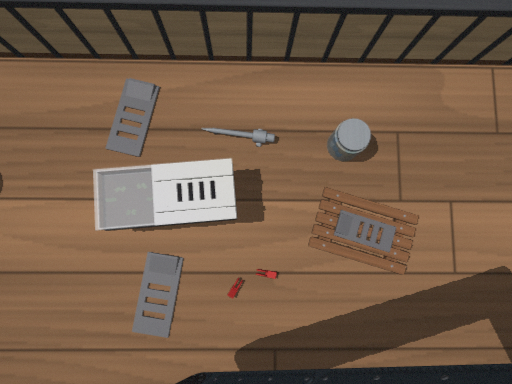

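The panel sits flat, about 3 mm off the lifter's centre along the slats. The lifter's corners are at the same pixels as at the start, and the other objects look unmoved. I'm handing in.

```bash
python3 -c "
from h import *
print(bot.hand_in())"
```

```text
the job is handed in; nothing more can be done
None
```

The vent panel is out of the planter's guides and lying flat on the pot lifter, and the job is handed in at about 18 s of the 54 s allowed.

- **Sliding it out:** I pushed the thumb wedge with closed fingertips until the plain end stuck out about 77 mm. I then gripped the panel across its width and drew it straight out. The force readings taken during this stayed around 1 N.
- **Placing it:** I lowered it onto the slats until the wrist read about 5 N, let go, and moved the arm clear.

**Last checks, from both cameras:**
- The panel lies flat and lengthwise along the slats with the wedge up and nothing hanging over.
- It is about 3 mm off the middle along the slats.
- The lifter's corners are at the same pixels as at the start. The jar, watering spike and clips look unmoved by eye; I did not measure them.
- The two larger look-alike panels were not touched.

Two checks did not fully agree. My placement estimate put the panel within about 1 mm of centre, against the roughly 3 mm seen afterwards. Overlays in the scene camera also ran about 1 pixel (roughly 2 mm) off, which is about what the calibration allows.

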